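# Screw the pass reader back on its counter mount

## Task

The pass reader has been taken off its mount on the counter. Lay its steel foot flat in the mount's track with the reader's box at the end away from the threaded hole, line up the hole in the foot with the hole in the mount, then put the orange-headed thumbscrew through both and turn it clockwise until it is screwed right down, with its flange on the foot. Do not knock over or shove the ink bottle, coin roll, hand stamp or stapler.

Things in the scene. Friction and masses are not known exactly. Their poses are not given: they have to be found in the camera images.
- mount: Grey block fixed to the counter, 160 (x) x 72 (y) x 36 mm on a 184 x 92 x 5 mm flange. Origin: centre of its underside; z up, +x its window side. Its flat top is a track along x, open at both ends: 49 mm wide at the bottom, between steel lips that flare to 57 mm wide, 8 mm up. The foot slides freely along it: nothing stops it lengthways.
- mount_hole (a point): Centre of the threaded hole, level with the track (36 mm up), 45 mm from the mount's origin towards -x (clerk's side); axes as the mount. 23 mm wide, inside it a coarse right-hand two-start thread: 15.6 mm clear (a 15 mm pilot hole below), lead 16 mm a turn, self-locking; clockwise from above drives the screw down 2.5 mm per radian. The starts are at the hole's +x and -x sides, just under the top.
- reader: Pass reader, loose, about 0.28 kg, standing on the counter: flat steel foot 140 x 46 x 5 mm (x = -72 to +68 mm) and on its +x end a dark box 54 x 46 x 57 mm (x = 14 to 68 mm; top 62 mm above the foot's underside). Grip the box across its 46 mm (y). Origin on the foot's underside; x along the foot to the box, z up. Fitted, its axes are the mount's and its origin is 36 mm above the mount's.
- reader_hole (a point): Centre of the plain 25 mm hole in the reader's foot, on its underside, 45 mm from the reader's origin towards -x.
- reader_head (a point): Middle of the reader's box, 41 mm from the reader's origin towards +x, 40 mm above the foot's underside. The whole reader balances 34 mm from its origin towards +x, under this box.
- thumbscrew: Thumbscrew, loose, about 0.1 kg, standing on its flat tip on the slip pad, easily tipped. From the tip up: shank 13 mm wide, 34 mm long, tapered tip, with two thread lugs along its own +x and -x (21 mm overall, 17.5 mm above the tip); flange 32 mm wide, 4 mm thick; stem 20 mm wide; round ribbed orange head 42 mm wide, 50 to 70 mm above the tip. Origin: centre of the tip, z up to the head.
- screw_seat (a point): Centre of the underside of the screw's flange, 34 mm above its tip. Home: 41 mm above the counter (5 mm foot on the 36 mm high track). Dropped in unturned, at any yaw, it rests 52 mm up if the lugs lie along the mount's x, and 2.5 mm lower per radian that they lie clockwise of that (up to half a turn: 44 mm). Home is 4.4 to 5.1 rad clockwise from the mount's x in all.
- screw_grip (a point): Point on the thumbscrew's axis at mid height of the head, 61 mm above the tip: grip here.
- slip_pad: White pad of slips, fixed, 104 (x) x 170 (y) x 9 mm. Origin: centre of its underside. The thumbscrew stands near its middle, the ink bottle towards its +y end and the coin roll towards its -y end, close to the screw: only a grip roughly along the pad's x axis has room for the fingers.
- ink_bottle: Dark blue ink bottle standing on the pad, 37 mm wide, 76 mm tall; loose bystander. Origin: centre of its underside.
- coin_tube: Copper-coloured paper roll of coins standing on the pad, 26 mm wide, 50 mm tall; loose bystander. Origin: centre of its underside.
- knob_stamp: Hand stamp with a red knob standing beside the mount, 27 mm wide, 76 mm tall; loose bystander. Origin: centre of its underside.
- stapler: Dark blue stapler beside the reader, 36 (x) x 142 (y) x 53 mm; loose bystander. Origin: centre of its underside.
Things that resemble listed ones, but are neither listed nor needed, are in the scene too. What is shaped like the thumbscrew but green or turquoise is not meant.

How it is judged:
By the outcome, as a careful person would: the job done as asked, in the order asked, and still so for the second after the job is handed in, with the robot touching nothing.
It also fails if it takes over 72 s, if anything falls off the work surface, if the arm or the gripper's body presses on something with over 40 N, if the wrist force passes 120 N, or if a joint passes its speed limit or range.

## Robot

A 6-joint arm with a two-finger parallel gripper is mounted at the origin on a cart in front of the work surface, level with it; the furniture and walls round the work are solid. World frame = base frame: x ahead of the robot, y to its left, z up, the work surface at z = 0. Lengths are in m, angles in rad, forces in N, time in s.
With the tool pointing down it reaches from about 0.3 to 1 m from the base axis. Payload 5.1 kg.
Tool frame: the origin (TCP) lies at the very end of the fingers, on their centre line; the grasp point (between the pads) lies 19 mm behind it; z points along the fingers, y is the line along which they close (so a half turn about z gives the same grasp; the last joint's range is limited). The gripper opens to 95 mm and grips with 3 to 60 N. Pads are 20 mm wide; open, the fingers measure 119 mm over their backs; the gripper's body (75 mm by 180 mm) begins 59 mm behind the grasp point.
Start: joints at [1.224, 0.124, 1.65, -0, 1.367, -0.083], TCP at [0.17, 0.627, 0.179] pointing down, gripper open.
Joint ranges: [-2.61, 2.61], [-1.02, 2.33], [0.03, 2.71], [-1.35, 4.49], [0.32, 2.68], [-2.91, 2.91]. Speed limits (rad/s): [2.57, 2.57, 3.14, 3.14, 3.14, 3.14].

## Interface

Orientations are given as a rotation vector (axis times angle).
In Python, from bench import manip, cams gives the robot as it stands.
- The arm moves only by the shell command python3 -m jog 'ROWS'. ROWS is JSON, one flat list of numbers, 7 for each row, row after row: the shift along the tool's x, y, z as a fraction of full scale, then the turn, a rotation vector about the tool's x, y, z as a fraction of full scale, then the closure, from 0 (fully open) to 1 (shut). In form: [tx, ty, tz, ax, ay, az, grip, tx, ty, tz, ax, ay, az, grip, ...]. A call has exactly 10 rows; each row is the pose to reach, as a shift and turn from the pose commanded when the call began, along the tool's axes at that moment, turning the shorter way round; what a row does not reach only later rows make up. Full scale, the value 1, is 600 mm for a shift and pi rad for a turn. A row lasts 1/8 s, in which the tool goes at most 62.5 mm and 10.7 degrees, less where a joint would pass 70% of its speed; a pose out of reach is approached as far as the arm can. A call with a number of a shift or a turn outside -1 to 1 is refused whole. A call with a gripper value outside its range is refused whole. The fingers move at their own pace and stop on an object; the grip force is fixed at half the most. Time passes only in rows, so rows that repeat a pose let the fingers close, or fill a call up. It gives the time, the measured TCP pose, the force, the opening and the grip force at its end, in the units of the state.
- manip.get_state(): the state, without advancing time (a new reading comes with each control period).
- cams.get_image(name): name is "scene" or "top" or "wrist"; returns a dict with "img" (400x640x3 uint8, red, green, blue), "intrinsics" (3x3 intrinsics, pixels), "R" (3x3) and "t" (3): a world point X has camera coordinates R X + t; the wrist camera has in their place "T_tool_cam" (4x4, takes a point from camera to tool coordinates, whose origin is the TCP and whose axes are the flange's). Camera axes: x right, y down, z forward; pixel columns grow to the right and rows downward; lengths in m; the calibration is good to about 2 mm. A picture is of the moment at which its call begins: read the wrist's pose just before it. There is no depth.
- manip.job_done(): hands the job in; it is judged then, once.
The state is a dict: "time": time; "joints": joint angles; "dq": joint speeds; "tau": joint torques, N m; "tool_pos": TCP position; "ee_rot": TCP orientation; "contact_force": force on the tool from outside, world axes, zero at the start; "wrist_torque": the same for the moment, N m; "width": finger opening in m; "grip_force": force on a finger pad.
Only numpy, scipy, OpenCV 4.12 (cv2) and the standard library are available. Lean on these libraries where they do the work, as an engineer would, in place of code of your own. Each camera call takes 0.05 s, during which the arm holds its last target. There are 200 camera calls.

## Working session

There is one attempt and no reset: what is moved stays moved. The work goes in short steps, Python scripts to look and compute and a shell command to move; the robot and the scene stay as the last step left them, time stands still between calls to the robot, and variables do not carry over. Pictures are saved under pics/ and viewed, at most 10 in all, crops included, and the job is handed in when it is done.

```bash
ls; mkdir -p pics; cat > h.py <<'E'
import numpy as np, cv2
from bench import manip, cams
from scipy.spatial.transform import Rotation as Ro
def snap(name,fn):
    s=manip.get_state(); c=cams.get_image(name)
    K=np.array(c["intrinsics"])
    if name=="wrist":
        T=np.array(c["T_tool_cam"]); W=np.eye(4); W[:3,:3]=Ro.from_rotvec(s["ee_rot"]).as_matrix(); W[:3,3]=s["tool_pos"]
        M=np.linalg.inv(W@T); R,t=M[:3,:3],M[:3,3]
    else: R,t=np.array(c["R"]),np.array(c["t"])
    np.savez("pics/"+fn+".npz",K=K,R=R,t=t)
    cv2.imwrite("pics/"+fn+".png",cv2.cvtColor(np.array(c["img"]),cv2.COLOR_RGB2BGR))
def L(fn): d=np.load("pics/"+fn+".npz"); return d["K"],d["R"],d["t"]
def onz(fn,uv,z):
    K,R,t=L(fn); d=R.T@np.linalg.solve(K,np.array([uv[0],uv[1],1.])); o=-R.T@t
    return o+d*(z-o[2])/d[2]
def tri(a,ua,b,ub):
    A=[];B=[]
    for f,uv in((a,ua),(b,ub)):
        K,R,t=L(f); P=K@np.c_[R,t]
        for i in(0,1): r=P[i]-uv[i]*P[2]; A.append(r[:3]);B.append(-r[3])
    A=np.array(A);B=np.array(B); return np.linalg.lstsq(A,B,rcond=None)[0]
def proj(fn,X):
    K,R,t=L(fn); p=K@(R@np.array(X)+t); return p[:2]/p[2]
E
python3 - <<'E'
from h import *
snap("scene","s0");snap("top","t0");snap("wrist","w0")
s=manip.get_state(); print({k:np.round(v,3) for k,v in s.items()})
for f in("s0","t0","w0"):
    K,R,t=L(f); print(f,K[0,0],np.round(-R.T@t,3),np.round(R,2).tolist())
E
```

```text
pics
{'time': np.float64(0.15), 'joints': array([ 1.224,  0.124,  1.651, -0.   ,  1.368, -0.083]), 'dq': array([ 0.   , -0.001, -0.005,  0.002, -0.002,  0.001]), 'tau': array([ 1.0000e-03, -4.1819e+01, -3.6047e+01,  7.8000e-02,  4.7000e-02,
       -0.0000e+00]), 'tool_pos': array([0.169, 0.627, 0.178]), 'ee_rot': array([-4.130e-01, -3.114e+00,  2.000e-03]), 'contact_force': array([-0.656, -0.29 ,  0.181]), 'wrist_torque': array([ 0.033, -0.005,  0.035]), 'grip_force': np.float64(0.0), 'width': np.float64(0.095)}
s0 431.90033817363127 [-0.41   0.492  0.879] [[-0.49, -0.87, -0.01], [-0.55, 0.31, -0.78], [0.68, -0.37, -0.63]]
t0 365.41145038121783 [0.337 0.028 1.101] [[0.02, -1.0, -0.01], [-0.99, -0.02, -0.15], [0.15, 0.01, -0.99]]
w0 351.8698297053145 [0.092 0.649 0.383] [[0.26, 0.97, -0.0], [0.92, -0.25, 0.29], [0.28, -0.08, -0.96]]
```

View pics/s0.png

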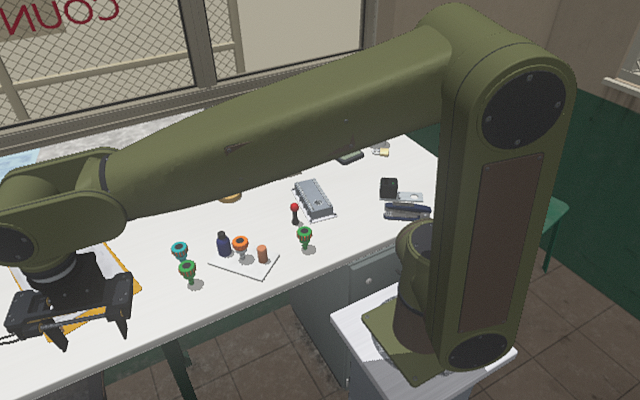

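View pics/t0.png

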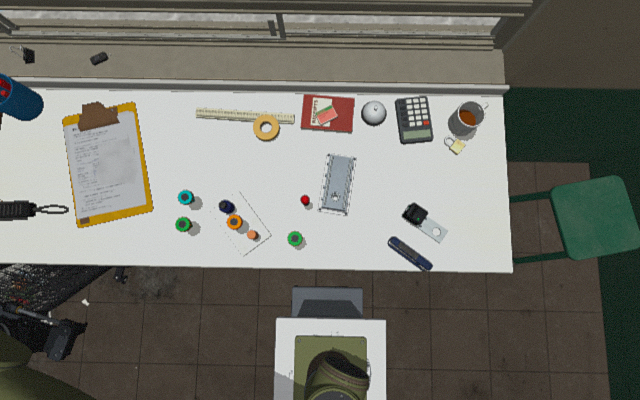

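The orange screw is at top (234,222) and scene (240,243). Things that could be mistaken for it are the teal screw at top (186,198), the green ones at (183,225) and (295,239), and the copper coin roll at (253,236). The mount is at top (338,183), the reader box at (414,213) with its foot running to about (440,235), the stapler at (410,252), and the stamp knob at (305,200). I'll check this with one close-up sheet.

```bash
python3 - <<'E'
from h import *
t=cv2.imread("pics/t0.png"); s=cv2.imread("pics/s0.png")
a=cv2.resize(t[140:280,170:310],(400,400),interpolation=cv2.INTER_CUBIC)   # x2.857 
b=cv2.resize(t[140:280,310:450],(400,400),interpolation=cv2.INTER_CUBIC)
c=cv2.resize(s[150:290,200:440],(800,467)[:2],interpolation=cv2.INTER_CUBIC)
c=cv2.resize(s[165:225,280:440],(533,200),interpolation=cv2.INTER_CUBIC)
d=cv2.resize(s[225:275,205:285],(267,200)[:2],interpolation=cv2.INTER_CUBIC)
d=cv2.resize(s[225:285,205:285],(267,200),interpolation=cv2.INTER_CUBIC)
cv2.imwrite("pics/c0.png",np.vstack([np.hstack([a,b]),np.hstack([c,d])]))
for n,u,v in(("screw head",(240,243),(234,222)),("reader box top",(389,181),(413,212)),("stamp",(294,207),(305,200))):print(n,tri("s0",u,"t0",v).round(3))
E
```

```text
screw head [0.419 0.279 0.068]
reader box top [ 0.454 -0.234  0.063]
stamp [0.488 0.081 0.062]
```

View pics/c0.png

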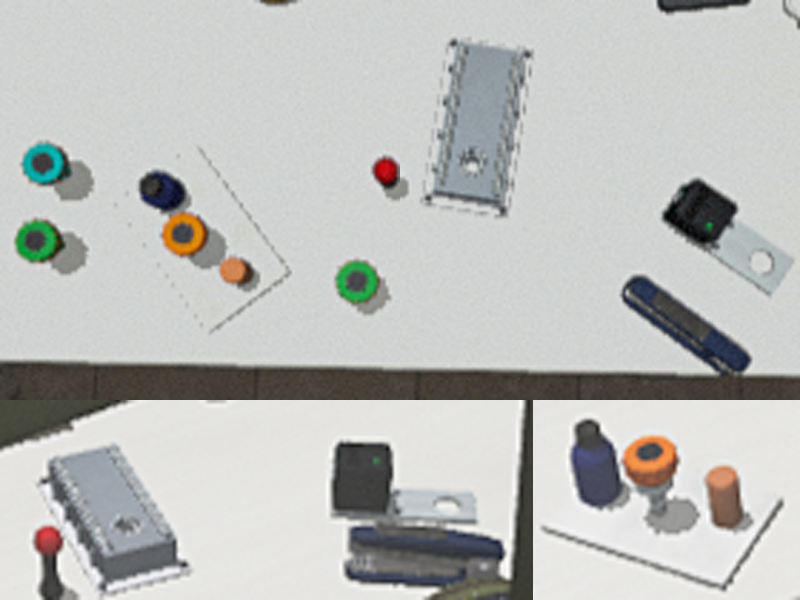

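The close-up confirms the choice: the orange-headed screw stands between the blue bottle and the copper roll, and the mount hole is at its near end. In the reader, the box is up-left and the foot hole down-right at about top (436.7,232). I'll compute positions and the first move.

```bash
cat >> h.py <<'E'
def plan(pos,yawx,off=None):
    """shift/turn fractions from the present pose to TCP pos, tool down, tool x at yaw (deg)"""
    s=manip.get_state(); R=Ro.from_rotvec(s["ee_rot"]); y=np.radians(yawx)
    G=np.array([[np.cos(y),np.sin(y),0],[np.sin(y),-np.cos(y),0],[0,0,-1]]).T
    G=np.c_[[np.cos(y),np.sin(y),0],[np.sin(y),-np.cos(y),0],[0,0,-1]]
    d=R.inv().apply(np.array(pos)-s["tool_pos"])/.6; r=(R.inv()*Ro.from_matrix(G)).as_rotvec()/np.pi
    print("shift",d.round(4),"turn",r.round(4),"rows",round(max(np.linalg.norm(d)*.6/.0625,np.degrees(np.linalg.norm(r)*np.pi)/10.7),1))
def st():
    s=manip.get_state(); R=Ro.from_rotvec(s["ee_rot"]).as_matrix()
    print("t",round(float(s["time"]),2),"pos",s["tool_pos"].round(4) if hasattr(s["tool_pos"],'round') else s["tool_pos"],"yawx",round(np.degrees(np.arctan2(R[1,0],R[0,0])),2),"z",R[:,2].round(3),"F",np.round(s["contact_force"],1),"M",np.round(s["wrist_torque"],2),"w",round(float(s["width"]),4),"g",round(float(s["grip_force"]),1),"q6",round(float(s["joints"][5]),2))
E
python3 - <<'E'
from h import *
def b(x,y): return ((x-400)/2.857+310,y/2.857+140)
def a(x,y): return (x/2.857+170,y/2.857+140)
mh=onz("t0",b(472,160),.036); mf=onz("t0",b(494,46),.036)
rh=onz("t0",b(762,263),.005); rb=onz("t0",b(701,211),.062)
p1=onz("t0",a(200,148),.009);p2=onz("t0",a(290,272),.009)
ang=lambda v:round(np.degrees(np.arctan2(v[1],v[0])),1)
print("mount hole",mh,ang(mf-mh),"reader hole",rh,"box",rb,ang(rb-rh),np.linalg.norm((rb-rh)[:2]),"pad y",ang(p1-p2))
plan([.36,.2,.23],100); plan([.44,-.24,.24],50)
E
```

```text
mount hole [ 0.50426733 -0.00711313  0.036     ] -10.0 reader hole [ 0.40566457 -0.3124309   0.005     ] box [ 0.45278088 -0.23544184  0.062     ] 58.5 0.09026218610907331 pad y 37.9
shift [-0.4923 -0.6044 -0.0859] turn [-5.000e-04  3.000e-04  3.605e-01] rows 7.5
shift [-0.8122 -1.2776 -0.1016] turn [-4.000e-04  5.000e-04  6.383e-01] rows 14.6
```

```bash
python3 -m jog '[-0.49,-0.6,-0.086,0,0,0.36,0.3, -0.49,-0.6,-0.086,0,0,0.36,0.3, -0.49,-0.6,-0.086,0,0,0.36,0.3, -0.49,-0.6,-0.086,0,0,0.36,0.3, -0.49,-0.6,-0.086,0,0,0.36,0.3, -0.49,-0.6,-0.086,0,0,0.36,0.3, -0.65,-0.92,-0.086,0,0,0.5,0.3, -0.65,-0.92,-0.086,0,0,0.5,0.3, -0.65,-0.92,-0.086,0,0,0.5,0.3, -0.65,-0.92,-0.086,0,0,0.5,0.3]'
python3 - <<'E'
from h import *
st(); plan([.45,-.25,.22],58.5)
E
```

```text
time: 1.4
tool_pos: [0.3875, 0.0443, 0.2287]
ee_rot: [2.494, 1.909, 0.001]
contact_force: [1.5, 0.9, 0.1]
width: 0.0666
grip_force: 0.0
t 1.4 pos [0.3875 0.0443 0.2287] yawx 74.87 z [ 0.001  0.    -1.   ] F [1.5 0.9 0.1] M [-0.11  0.1  -0.  ] w 0.0666 g 0.0 q6 0.24
shift [-0.4464  0.2285  0.0145] turn [ 0.0003 -0.0002  0.0909] rows 4.8
```

```bash
python3 -m jog '[-0.45,0.23,0.015,0,0,0.09,0.3, -0.45,0.23,0.015,0,0,0.09,0.3, -0.45,0.23,0.015,0,0,0.09,0.3, -0.45,0.23,0.015,0,0,0.09,0.3, -0.45,0.23,0.015,0,0,0.09,0.3, -0.45,0.23,0.015,0,0,0.09,0.3, -0.45,0.23,0.015,0,0,0.09,0.3, -0.45,0.23,0.015,0,0,0.09,0.3, -0.45,0.23,0.015,0,0,0.09,0.3, -0.45,0.23,0.015,0,0,0.09,0.3]' | tail -1
python3 - <<'E'
from h import *
st(); snap("wrist","w1"); snap("scene","s1")
a=cv2.imread("pics/w1.png"); b=cv2.imread("pics/s1.png")
# top: wrist image full 640x400 ; side: none
b=cv2.resize(b[130:230,270:450],(360,200),interpolation=cv2.INTER_CUBIC)
o=np.zeros((600,640,3),np.uint8); o[:400]=a; o[400:,:360]=b; cv2.imwrite("pics/c1.png",o)
E
```

```text
grip_force: 0.0
t 2.65 pos [ 0.4505 -0.2497  0.2199] yawx 58.75 z [ 0.001 -0.    -1.   ] F [-0.3 -0.2  0.3] M [-0.15  0.11  0.03] w 0.0667 g 0.0 q6 -0.06
```

View pics/c1.png

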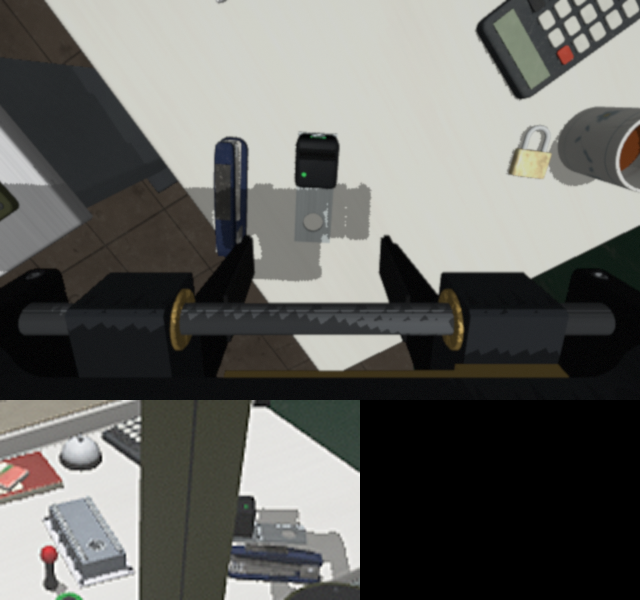

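The wrist view shows the reader box at (296–339,133–187), the foot below it with its hole at about (313,222), and the stapler at (232,195), clear to the left. I'll fit the reader pose to the dark box silhouette and the hole together.

```bash
cat >> h.py <<'E'
from scipy.optimize import least_squares
def hull_fit(fn,mask_hull,pts3,hole_uv,hole3,x0,wh=3):
    """fit x,y,yaw: projected silhouette hull of pts3 vs observed bounding extents in 16 directions + hole"""
    D=np.array([[np.cos(a),np.sin(a)] for a in np.arange(16)*np.pi/8]); obs=(mask_hull@D.T).max(0)
    def f(p):
        c,s=np.cos(p[2]),np.sin(p[2]); Rz=np.array([[c,-s,0],[s,c,0],[0,0,1]]); o=np.array([p[0],p[1],0])
        P=np.array([proj(fn,Rz@q+o) for q in pts3]); r=(P@D.T).max(0)-obs
        return np.r_[r,wh*(proj(fn,Rz@np.array(hole3)+o)-hole_uv)]
    r=least_squares(f,x0,loss="soft_l1"); return r.x,f(r.x)
E
python3 - <<'E'
from h import *
im=cv2.imread("pics/w1.png"); g=im.max(2); roi=np.zeros_like(g); roi[115:200,280:355]=1
m=((g<75)&(roi>0)).astype(np.uint8)
n,l,sx,ce=cv2.connectedComponentsWithStats(m); k=1+sx[1:,4].argmax(); print(sx[k])
h=cv2.convexHull(np.argwhere(l==k)[:,::-1].astype(np.int32)).reshape(-1,2).astype(float)
# hole: bright-ness blob
sub=im[205:240,298:332]; print(sub.mean(2).astype(int)[::3,::3])
box=[(x,y,z) for x in(.014,.068) for y in(-.023,.023) for z in(.005,.062)]
x,r=hull_fit("w1",h,box,np.array([313.5,222]),(-.045,0,.005),[.428,-.275,1.02])
print(x,np.degrees(x[2]),r.round(1))
E
```

```text
[ 295  134   44   55 2107]
[[109 107 108 106 105 104 107 107 107 106 111 110]
 [109 107 108 105 105 104 107 106 106 108 116 111]
 [109 107 106 105 105 103 107 107 113 160 117 112]
 [108 107 106 103 120 123 116 104 110 173 113 114]
 [109 108 109 125 125 125 126 123 102 148 112 114]
 [108 107 121 125 125 125 125 125 111 148 115 116]
 [107 105 115 125 125 125 124 124 108 129 105 119]
 [107 106  90 123 125 124 125 122  95 125 113 123]
 [106 106 103  87 108 118 105  85 103 105 104 122]
 [106 105 105 101  97  93 100 104 103 105 104 123]
 [105 105 104 101 102 103 104 104 132 157 109 123]
 [105 104 104 100 101 101 103 105 165 171 133 182]]
[ 0.43476906 -0.27392054  0.99836931] 57.202347961462515 [0.4 2.7 3.2 2.9 1.5 4.5 5.2 4.4 2.  4.8 4.9 4.4 2.4 3.5 3.4 2.3 0.3 0.1]
```

```bash
python3 - <<'E'
from h import *
print(tri("t0",(436.7,232),"w1",(313.5,222)))
plan([.455,-.242,.021],57.5)
E
```

```text
[ 0.40687103 -0.31738457 -0.012002  ]
shift [ 0.0153 -0.0006  0.3314] turn [0.0001 0.     0.0068] rows 3.2
```

```bash
python3 -m jog '[0.015,0,0.09,0,0,0.007,0.2, 0.015,0,0.18,0,0,0.007,0.2, 0.015,0,0.25,0,0,0.007,0.2, 0.015,0,0.30,0,0,0.007,0.2, 0.015,0,0.33,0,0,0.007,0.2, 0.015,0,0.33,0,0,0.007,0.2, 0.015,0,0.33,0,0,0.007,0.7, 0.015,0,0.33,0,0,0.007,0.7, 0.015,0,0.33,0,0,0.007,0.7, 0.015,0,0.33,0,0,0.007,0.7]' | tail -1
python3 - <<'E'
from h import *
st()
E
```

```text
grip_force: 29.8
t 4.0 pos [ 0.4554 -0.243   0.0224] yawx 57.43 z [ 0.001 -0.001 -1.   ] F [-1.1  1.5  2.8] M [0.   0.24 0.09] w 0.0455 g 29.8 q6 -0.03
```

```bash
python3 - <<'E'
from h import *
plan([.586,-.15,.15],-10)
E
```

```text
shift [ 0.2477  0.1003 -0.2126] turn [ 3.000e-04 -2.000e-04  3.746e-01] rows 6.3
```

```bash
python3 -m jog '[0,0,-0.03,0,0,0,0.7, 0,0,-0.1,0,0,0,0.7, 0,0,-0.18,0,0,0.04,0.7, 0.06,0.02,-0.213,0,0,0.09,0.7, 0.12,0.05,-0.213,0,0,0.15,0.7, 0.17,0.07,-0.213,0,0,0.21,0.7, 0.22,0.09,-0.213,0,0,0.26,0.7, 0.248,0.1,-0.213,0,0,0.32,0.7, 0.248,0.1,-0.213,0,0,0.375,0.7, 0.248,0.1,-0.213,0,0,0.375,0.7]' | tail -1
python3 - <<'E'
from h import *
st(); snap("wrist","w2"); st()
E
```

```text
grip_force: 29.9
t 5.25 pos [ 0.5857 -0.1493  0.1498] yawx -9.93 z [-0.  0. -1.] F [ 0.1  0.9 -2.2] M [-0.03  0.21 -0.01] w 0.0456 g 29.9 q6 1.41
t 5.3 pos [ 0.5856 -0.1495  0.1497] yawx -9.9 z [-0.  0. -1.] F [-0.4  0.8 -2.3] M [-0.02  0.14 -0.02] w 0.0451 g 29.9 q6 1.4
```

View pics/w2.png

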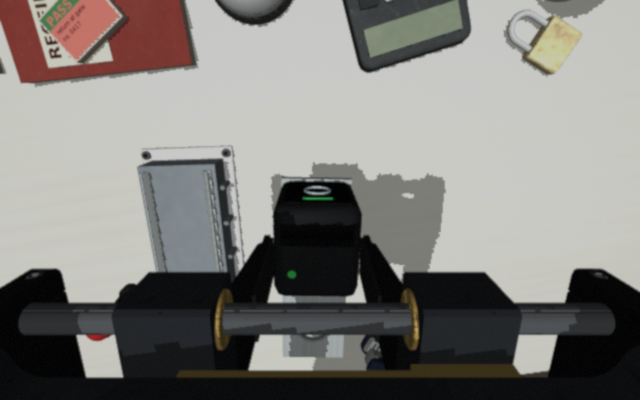

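The wrist view shows the held reader, with its box at (275–360,180–295) and the foot hole partly hidden at about (312,335). The mount's far end is at (139,166)–(222,160). I'll back off toward −x so the whole mount comes into view.

```bash
python3 -m jog '[-0.1,-0.02,0,0,0,0,0.7, -0.2,-0.04,0,0,0,0,0.7, -0.23,-0.04,0,0,0,0,0.7, -0.23,-0.04,0,0,0,0,0.7, -0.23,-0.04,0,0,0,0,0.7, -0.23,-0.04,0,0,0,0,0.7, -0.23,-0.04,0,0,0,0,0.7, -0.23,-0.04,0,0,0,0,0.7, -0.23,-0.04,0,0,0,0,0.7, -0.23,-0.04,0,0,0,0,0.7]' | tail -1
python3 - <<'E'
from h import *
st(); snap("wrist","w3")
a=cv2.imread("pics/w3.png"); cv2.imwrite("pics/c3.png",cv2.resize(a[20:290,60:420],(800,600),interpolation=cv2.INTER_CUBIC))
E
```

```text
grip_force: 30.0
t 6.55 pos [ 0.454  -0.1018  0.1493] yawx -10.07 z [-0.  0. -1.] F [ 0.5  0.5 -2.3] M [-0.05  0.16 -0.  ] w 0.0453 g 30.0 q6 1.41
```

View pics/c3.png

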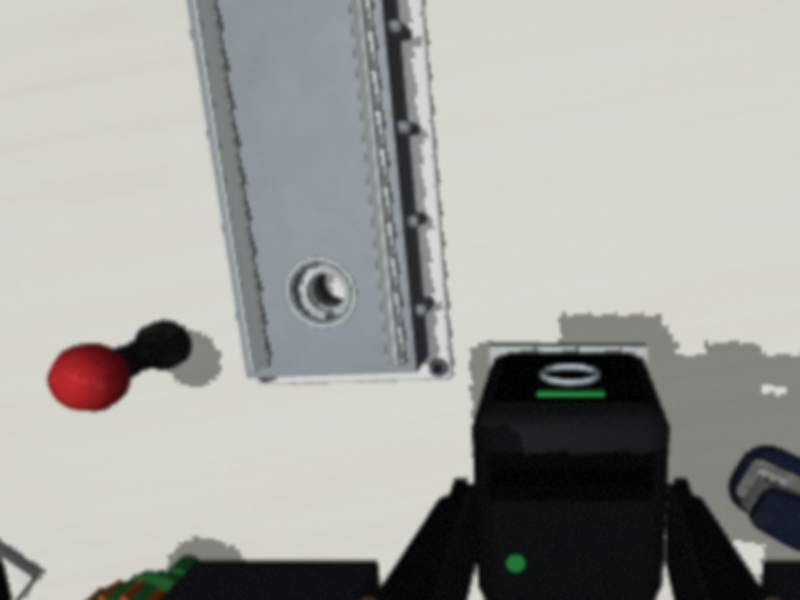

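Here the mount hole centre is at crop (322,291). The track's left inner edge runs (217,0)–(268,370) and its right edge (352,0)–(392,365). The stamp's red knob is at (88,377), well clear.

```bash
python3 - <<'E'
from h import *
c=lambda x,y:(60+x/2.2222,20+y/2.2222)
P=lambda x,y,z=.036:onz("w3",c(x,y),z)
ang=lambda v:round(np.degrees(np.arctan2(v[1],v[0])),2)
h=P(322,291); l0,l1,r0,r1=P(217,0),P(268,370),P(352,0),P(392,365); e0,e1=P(190,0,.044),P(248,372,.044)
print("hole",h,"yaws",ang(l0-l1),ang(r0-r1),ang(e0-e1),"width",np.linalg.norm(l0-r0),np.linalg.norm(l1-r1),"mid",(l1+r1)/2)
u=(l0-l1)[:2]/np.linalg.norm((l0-l1)[:2]); u=np.array([np.cos(np.radians(-10)),np.sin(np.radians(-10))]);n=np.array([-u[1],u[0]])
for q in(l0,l1,r0,r1,e0,e1): print("lat,long from hole",((q-h)[:2]@n).round(4),((q-h)[:2]@u).round(4))
print("tri hole",tri("t0",(335.2,196),"w3",c(322,291)))
# reader in hand from w2: box silhouette + hole
im=cv2.imread("pics/w2.png"); g=im.max(2)
def rp(x0,z0,pts):  # tool-frame reader: origin at -x0 along tool x
    return [proj("w2",q) for q in pts]
s=np.array([.5857,-.1494]); y=np.radians(-9.93); u=np.array([np.cos(y),np.sin(y)]);n=np.array([-u[1],u[0]])
for off in(.034,.038,.042):
    f=lambda x,yy,z: proj("w2",np.r_[s+u*(x-off)+n*yy,.1498-.0215+z]).round(1)
    print(off,"hole",f(-.045,0,.005),"hole x-edges",f(-.0575,0,.005),f(-.0325,0,.005),"foot end",f(-.072,0,.005),"box foot front",f(.068,0,.0),"boxtop",f(.068,-.02,.062),f(.068,.02,.062),f(.014,0,.062))
E
python3 - <<'E'
import cv2
a=cv2.imread("pics/w2.png"); cv2.imwrite("pics/c4.png",cv2.resize(a[165:385,250:390],(509,800)[:2] if 0 else (381,600),interpolation=cv2.INTER_CUBIC))
E
```

```text
hole [ 0.50476209 -0.00760219  0.036     ] yaws -8.85 -7.76 -8.28 width 0.049788457454032944 0.052416911733293485 mid [ 0.47291075 -0.00232336  0.036     ]
lat,long from hole 0.0287 0.1077
lat,long from hole 0.0259 -0.0333
lat,long from hole -0.0211 0.1076
lat,long from hole -0.0265 -0.0312
lat,long from hole 0.0351 0.1062
lat,long from hole 0.031 -0.0321
tri hole [ 0.50456214 -0.00712432  0.03449725]
0.034 hole [317.  323.6] hole x-edges [317.  337.9] [317.  308.9] foot end [317. 354.] box foot front [317.1 172.1] boxtop [358.2 199.4] [276.5 199.4] [317.2 296.2]
0.038 hole [317.  328.2] hole x-edges [317.  342.4] [317.  313.7] foot end [317.  358.3] box foot front [317.1 178. ] boxtop [357.9 207.2] [276.7 207.2] [317.2 302.7]
0.042 hole [317.  332.8] hole x-edges [317.  346.8] [317.  318.4] foot end [317.  362.6] box foot front [317.1 183.9] boxtop [357.6 214.8] [277.  214.8] [317.2 309.2]
```

View pics/c4.png

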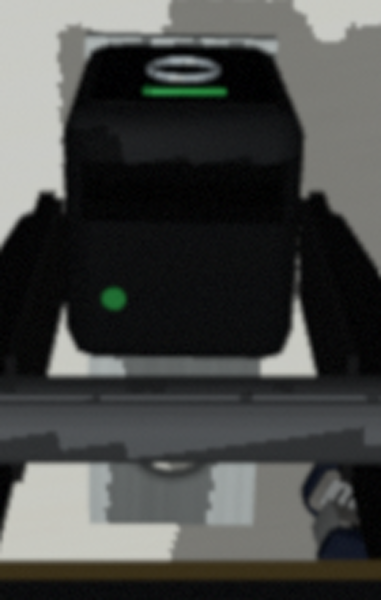

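```bash
python3 - <<'E'
from h import *
plan([.5857,-.0208,.10],-7.7);plan([.5857,-.0208,.0635],-7.7)
E
```

```text
shift [ 0.1924 -0.1713  0.0823] turn [-0.      0.     -0.0132] rows 2.6
shift [ 0.1924 -0.1713  0.1431] turn [-0.      0.     -0.0132] rows 2.8
```

```bash
python3 -m jog '[0.05,-0.05,0,0,0,-0.013,0.7, 0.12,-0.11,0,0,0,-0.013,0.7, 0.17,-0.15,0.03,0,0,-0.013,0.7, 0.192,-0.171,0.06,0,0,-0.013,0.7, 0.192,-0.171,0.082,0,0,-0.013,0.7, 0.192,-0.171,0.1,0,0,-0.013,0.7, 0.192,-0.171,0.115,0,0,-0.013,0.7, 0.192,-0.171,0.13,0,0,-0.013,0.7, 0.192,-0.171,0.143,0,0,-0.013,0.7, 0.192,-0.171,0.143,0,0,-0.013,0.7]' | tail -1
python3 - <<'E'
from h import *
st(); plan([.5857,-.0208,.0585],-7.7); snap("wrist","w4"); snap("top","t4"); snap("scene","s4")
a=cv2.imread("pics/w4.png")[100:380,180:460]; b=cv2.imread("pics/s4.png")[140:240,260:360]; t=cv2.imread("pics/t4.png")[130:230,290:390]
r=lambda x,n:cv2.resize(x,(n,n),interpolation=cv2.INTER_CUBIC)
cv2.imwrite("pics/c5.png",np.hstack([r(a,560),np.zeros((560,0,3),np.uint8),np.vstack([r(b,240),r(t,240),np.zeros((80,240,3),np.uint8)])]))
E
```

```text
grip_force: 30.0
t 7.85 pos [ 0.5849 -0.0207  0.0631] yawx -7.77 z [-0.001  0.001 -1.   ] F [-0.1  0.5 -2.3] M [ 0.19  0.23 -0.1 ] w 0.0455 g 30.0 q6 1.58
shift [0.0014 0.     0.0076] turn [-0.0002  0.0004 -0.0004] rows 0.1
```

View pics/c5.png

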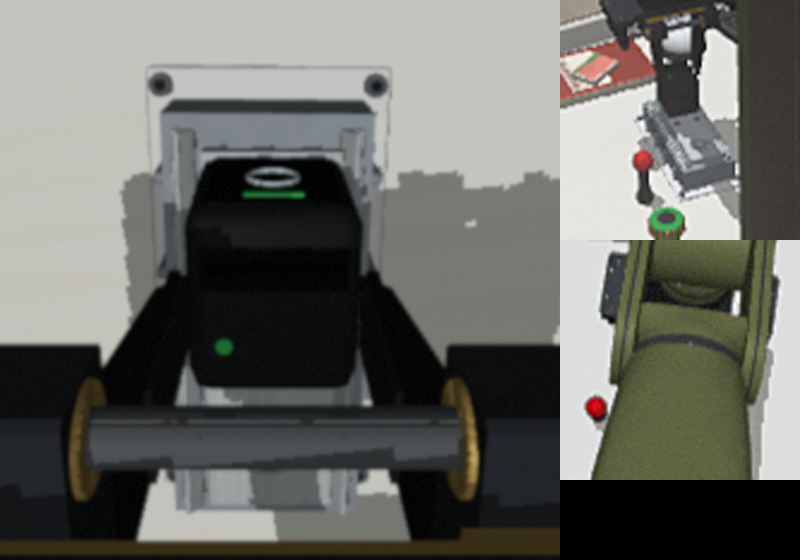

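The foot sits between the lips with no contact force, aligned at both ends. Next I'll seat it.

```bash
python3 -m jog '[0.001,0,0.003,0,0,0,0.7, 0.001,0,0.005,0,0,0,0.7, 0.001,0,0.007,0,0,0,0.7, 0.001,0,0.008,0,0,0,0.7, 0.001,0,0.009,0,0,0,0.7, 0.001,0,0.009,0,0,0,0.7, 0.001,0,0.009,0,0,0,0.7, 0.001,0,0.009,0,0,0,0.7, 0.001,0,0.009,0,0,0,0.7, 0.001,0,0.009,0,0,0,0.7]'
```

```text
time: 9.25
tool_pos: [0.5866, -0.0209, 0.0587]
ee_rot: [-3.134, 0.212, -0.002]
contact_force: [4.9, 2.7, 2.3]
width: 0.0456
grip_force: 30.0
```

```bash
python3 -m jog '[0.001,0,0.007,0,0,0,0.2, 0.001,0,0.007,0,0,0,0.2, 0.001,0,0.007,0,0,0,0.2, 0.001,0,-0.05,0,0,0,0.2, 0.001,0,-0.13,0,0,0,0.2, 0.001,0,-0.21,0,0,0,0.2, -0.1,0,-0.23,0,0,0,0.2, -0.19,0,-0.23,0,0,0,0.2, -0.19,0,-0.23,0,0,0,0.2, -0.19,0,-0.23,0,0,0,0.2]' | tail -1
python3 - <<'E'
from h import *
st(); snap("wrist","w5")
a=cv2.imread("pics/w5.png")
cv2.imwrite("pics/c6.png",cv2.resize(a[20:270,200:440],(576,600),interpolation=cv2.INTER_CUBIC))
E
```

```text
grip_force: 0.0
t 10.5 pos [ 0.4734 -0.0059  0.1964] yawx -7.74 z [ 0.001 -0.    -1.   ] F [-0.1  0.2  0. ] M [-0.03  0.14 -0.03] w 0.0759 g 0.0 q6 1.58
```

View pics/c6.png

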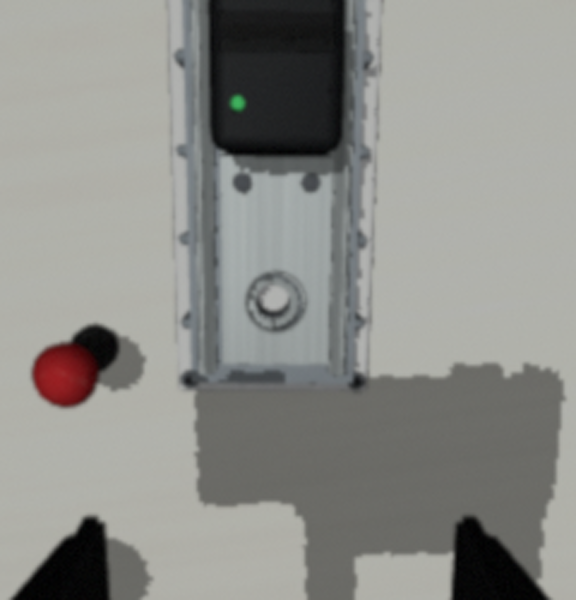

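The foot is flat in the track. Its hole rim at crop (275,300) is concentric with the mount hole at (274,299). The box is on the far end, and the stamp at (66,374) is untouched. Next is the screw.

```bash
python3 - <<'E'
from h import *
print("hole",onz("w5",(314.4,145),.041),onz("w5",(314.2,145),.036))
plan([.41,.27,.2],38)
E
```

```text
hole [ 0.50648063 -0.00811866  0.041     ] [ 0.50581627 -0.00779254  0.036     ]
shift [-0.1674 -0.4415 -0.0062] turn [ 2.000e-04 -1.000e-04 -2.541e-01] rows 4.5
```

```bash
python3 -m jog '[-0.04,-0.1,-0.006,0,0,-0.05,0.1, -0.08,-0.2,-0.006,0,0,-0.1,0.1, -0.12,-0.3,-0.006,0,0,-0.15,0.1, -0.15,-0.38,-0.006,0,0,-0.2,0.1, -0.167,-0.44,-0.006,0,0,-0.254,0.1, -0.167,-0.44,-0.006,0,0,-0.254,0.1, -0.167,-0.44,-0.006,0,0,-0.254,0.1, -0.167,-0.44,-0.006,0,0,-0.254,0.1, -0.167,-0.44,-0.006,0,0,-0.254,0.1, -0.167,-0.44,-0.006,0,0,-0.254,0.1]' | tail -1
python3 - <<'E'
from h import *
st(); snap("wrist","w6")
a=cv2.imread("pics/w6.png"); cv2.imwrite("pics/c7.png",cv2.resize(a[60:360,120:520],(800,600),interpolation=cv2.INTER_CUBIC))
hsv=cv2.cvtColor(a,cv2.COLOR_BGR2HSV); m=cv2.inRange(hsv,(6,150,120),(20,255,255))
n,l,sx,ce=cv2.connectedComponentsWithStats(m)
for k in range(1,n):
    if sx[k,4]>60: print(sx[k],ce[k].round(1),onz("w6",ce[k],.07).round(4))
E
```

```text
grip_force: 0.0
t 11.8 pos [0.4096 0.2688 0.1999] yawx 37.91 z [ 0.  0. -1.] F [-0.  -0.8 -0.1] M [-0.07  0.16  0.01] w 0.0858 g 0.0 q6 1.38
[ 294  145   44   44 1038] [315.6 166.3] [0.4221 0.2784 0.07  ]
```

View pics/c7.png

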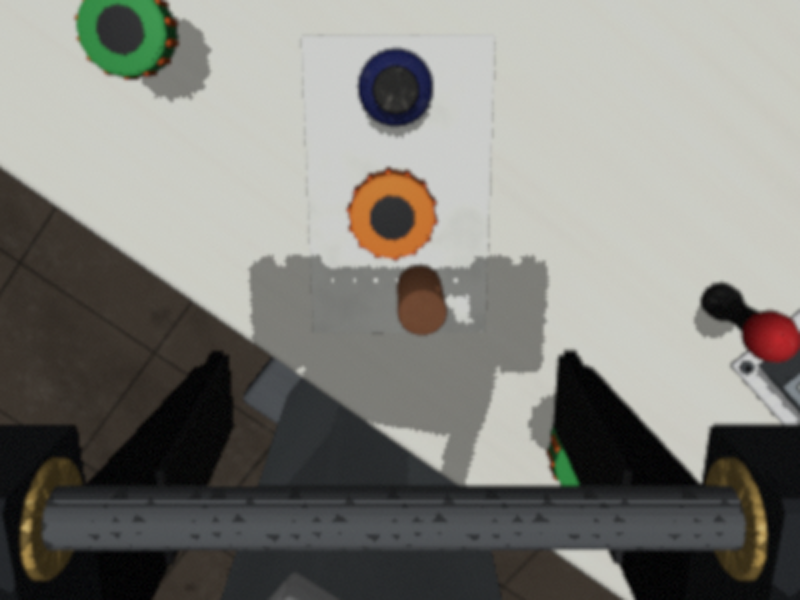

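The orange screw head is at crop (392,214), which is image (316,167). The ink bottle is at (396,88) and the coin roll at (422,300), with the pad axes aligned with the tool, so the fingers have room left and right.

```bash
python3 - <<'E'
from h import *
X=onz("w6",(316,167),.079);print(X, tri("t0",(234.2,221.8),"w6",(316,167)))
plan([X[0],X[1],.12],38); plan([X[0],X[1],.051],38)
E
```

```text
[0.42328879 0.27874788 0.079     ] [0.4208239  0.27817765 0.06956676]
shift [0.0282 0.0012 0.1331] turn [ 0.     -0.0001 -0.0004] rows 1.3
shift [0.0282 0.0012 0.2481] turn [ 0.     -0.0001 -0.0004] rows 2.4
```

```bash
python3 -m jog '[0.027,0.001,0.05,0,0,0,0.1, 0.027,0.001,0.12,0,0,0,0.1, 0.027,0.001,0.18,0,0,0,0.1, 0.027,0.001,0.22,0,0,0,0.1, 0.027,0.001,0.248,0,0,0,0.1, 0.027,0.001,0.248,0,0,0,0.1, 0.027,0.001,0.248,0,0,0,0.7, 0.027,0.001,0.248,0,0,0,0.7, 0.027,0.001,0.248,0,0,0,0.7, 0.027,0.001,0.248,0,0,0,0.7]' | tail -2
python3 - <<'E'
from h import *
st()
E
```

```text
width: 0.0508
grip_force: 0.0
t 13.1 pos [0.4226 0.279  0.0514] yawx 37.99 z [ 0.001  0.    -1.   ] F [ 0.4  0.4 -0.2] M [-0.12  0.14 -0.04] w 0.0508 g 0.0 q6 1.39
```

```bash
python3 -m jog '[0,0,0,0,0,0,0.7, 0,0,0,0,0,0,0.7, 0,0,0,0,0,0,0.7, 0,0,0,0,0,0,0.7, 0,0,-0.02,0,0,0,0.7, 0,0,-0.06,0,0,0,0.7, 0,0,-0.12,0,0,0,0.7, 0,0,-0.18,0,0,-0.05,0.7, 0,0,-0.18,0,0,-0.1,0.7, 0,0,-0.18,0,0,-0.15,0.7]' | tail -2
python3 - <<'E'
from h import *
st()
plan([.5,.05,.16],110);plan([.5062,-.008,.14],150)
E
```

```text
width: 0.0286
grip_force: 0.0
t 14.35 pos [0.4231 0.2792 0.161 ] yawx 65.28 z [ 0.003  0.001 -1.   ] F [ 0.3 -0.1 -0.1] M [-0.11  0.1   0.04] w 0.0286 g 0.0 q6 0.91
shift [-0.2935  0.2762  0.0015] turn [ 0.0008 -0.0005 -0.2484] rows 4.2
shift [-0.377   0.3259  0.0347] turn [ 1.000e-03 -2.000e-04 -4.706e-01] rows 7.9
```

The fingers closed to 28.6 mm with no grip force, so the grasp missed. I'll look before doing anything else.

```bash
python3 - <<'E'
from h import *
snap("wrist","w7"); snap("scene","s7"); snap("top","t7")
a=cv2.imread("pics/w7.png"); b=cv2.imread("pics/s7.png")[190:300,160:320]; t=cv2.imread("pics/t7.png")[170:260,170:310]
r=lambda x,w,h:cv2.resize(x,(w,h),interpolation=cv2.INTER_CUBIC)
o=np.zeros((600,640,3),np.uint8); o[:400]=a; o[400:,:291]=r(b,291,200); o[400:,300:611]=r(t,311,200); cv2.imwrite("pics/c8.png",o)
E
```

```text
(no output)
```

View pics/c8.png

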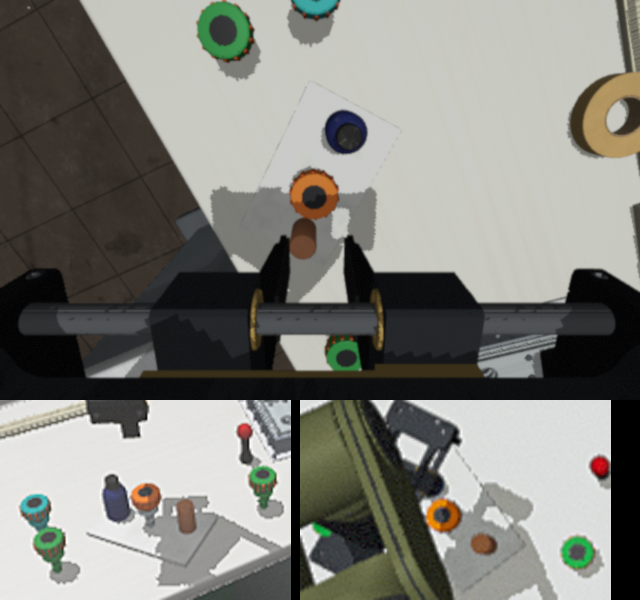

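```bash
python3 - <<'E'
from h import *
T=[.4231,.2792,.161]; u=np.array([np.cos(np.radians(65.3)),np.sin(np.radians(65.3))])
for f in("w7","t7","s7"): print(f,"TCP",proj(f,T).round(1),"screw@.4225,.2785,.079",proj(f,[.4225,.2785,.079]).round(1))
print("tips w7", proj("w7",np.r_[np.array(T[:2])+.0143*np.array([u[1],-u[0]]),.161]),proj("w7",np.r_[np.array(T[:2])-.0143*np.array([u[1],-u[0]]),.161]))
for f in("w6","w7","t7","t0","s0"):
    a=cv2.imread(f"pics/{f}.png"); m=cv2.inRange(cv2.cvtColor(a,cv2.COLOR_BGR2HSV),(6,150,120),(20,255,255)); n,l,sx,ce=cv2.connectedComponentsWithStats(m)
    print(f,[(ce[k].round(1).tolist(),sx[k].tolist()) for k in range(1,n) if sx[k,4]>25])
print(tri("w6",(315.8,167),"w7",(314,195.5)))
E
```

```text
w7 TCP [314.  231.4] screw@.4225,.2785,.079 [314.2 196.4]
t7 TCP [225.6 217.6] screw@.4225,.2785,.079 [233.5 220.6]
s7 TCP [234.4 216. ] screw@.4225,.2785,.079 [238.8 239.3]
tips w7 [336.80677647 231.43158762] [291.1928149  231.45929172]
w6 [([315.6, 166.3], [294, 145, 44, 44, 1038])]
w7 [([313.6, 193.9], [290, 171, 48, 48, 1212])]
t7 [([233.9, 221.6], [227, 215, 15, 14, 115]), ([250.8, 233.9], [248, 231, 7, 7, 33])]
t0 [([234.1, 221.6], [227, 215, 15, 14, 116]), ([251.2, 234.3], [247, 231, 9, 8, 48])]
s0 [([239.8, 241.6], [233, 236, 15, 11, 95]), ([113.0, 254.6], [107, 247, 12, 16, 27]), ([135.8, 286.8], [133, 278, 9, 17, 78]), ([71.8, 327.0], [63, 322, 20, 13, 67])]
[0.42240114 0.27839894 0.07542667]
```

```bash
python3 - <<'E'
from h import *
plan([.4224,.2784,.16],38); plan([.4224,.2784,.051],38)
E
```

```text
shift [-0.001   0.     -0.0003] turn [ 1.000e-04 -3.000e-04  1.491e-01] rows 2.5
shift [-1.200e-03 -1.000e-04  1.814e-01] turn [ 1.000e-04 -3.000e-04  1.491e-01] rows 2.5
```

```bash
python3 -m jog '[-0.001,0,0,0,0,0.06,0.1, -0.001,0,0,0,0,0.1,0.1, -0.001,0,0,0,0,0.149,0.1, -0.001,0,0,0,0,0.149,0.1, -0.001,0,0,0,0,0.149,0.1, -0.001,0,0,0,0,0.149,0.1, -0.001,0,0.05,0,0,0.149,0.1, -0.001,0,0.11,0,0,0.149,0.1, -0.001,0,0.16,0,0,0.149,0.1, -0.001,0,0.181,0,0,0.149,0.1]' | tail -2
python3 - <<'E'
from h import *
st(); snap("wrist","w8"); snap("scene","s8")
a=cv2.imread("pics/w8.png"); b=cv2.imread("pics/s8.png")[190:290,180:340]
o=np.zeros((600,640,3),np.uint8); o[:400]=a; o[400:,:320]=cv2.resize(b,(320,200),interpolation=cv2.INTER_CUBIC); cv2.imwrite("pics/c9.png",o)
E
```

```text
width: 0.0855
grip_force: 0.0
t 15.75 pos [0.4209 0.2777 0.0484] yawx 38.18 z [-0.003 -0.002 -1.   ] F [-0.5 -0.7  0.2] M [-0.15  0.13  0.04] w 0.0855 g 0.0 q6 1.38
```

View pics/c9.png

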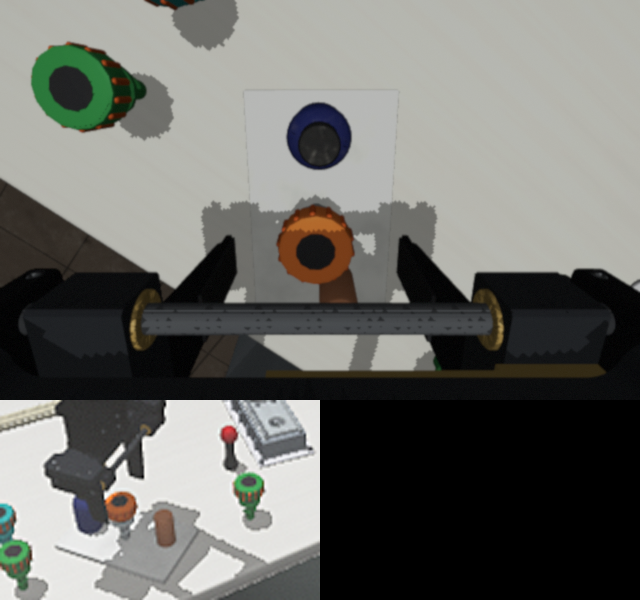

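The wrist view shows the head at (316,250) between fingertips at (235,238) and (402,238). The bottle and roll are untouched and the screw is still upright. I've now viewed more pictures than the 10 allowed, so I'll work from numbers only from here. Next I'll compare predicted pixels with the observed ones.

```bash
python3 - <<'E'
from h import *
p=np.array([.4209,.2777]); y=np.radians(38.2); ux=np.array([np.cos(y),np.sin(y)]); uy=np.array([np.sin(y),-np.cos(y)])
for f in("w8","s8"):
    print(f,"tips",[proj(f,np.r_[p+s*.0428*uy+dx*ux,.0484]).round(1).tolist() for s in(-1,1) for dx in(-.01,0,.01)],"head@TCPxy .079",proj(f,np.r_[p,.079]).round(1))
a=cv2.imread("pics/w8.png"); m=cv2.inRange(cv2.cvtColor(a,cv2.COLOR_BGR2HSV),(5,140,80),(20,255,255)); n,l,sx,ce=cv2.connectedComponentsWithStats(m); print([(ce[k].round(1).tolist(),sx[k].tolist()) for k in range(1,n) if sx[k,4]>100])
X=onz("w8",(316,251),.079);print(X,"tri w6-w8",tri("w6",(316,167),"w8",(316,251)),"offset in tool x,y",(X[:2]-p)@ux,(X[:2]-p)@uy)
E
```

```text
w8 tips [[247.5, 246.8], [246.6, 232.2], [245.7, 217.2], [382.1, 246.9], [383.0, 232.3], [383.9, 217.3]] head@TCPxy .079 [314.5 253.7]
s8 tips [[235.7, 259.5], [232.4, 258.4], [229.2, 257.4], [251.8, 238.5], [248.6, 237.5], [245.5, 236.6]] head@TCPxy .079 [239.3 239.5]
[([315.2, 245.1], [277, 208, 77, 76, 3173])]
[0.42267574 0.27805451 0.079     ] tri w6-w8 [0.42388701 0.27910325 0.08237819] offset in tool x,y 0.001614707610604965 0.0008195370654034272
```

Both views put the real fingertips about 30 mm above the nominal TCP. That explains the empty close above the head, while the tall reader box was gripped fine. I'll go down another 27 mm, with the fingers clear at either side, and close.

```bash
python3 -m jog '[0.002,0.001,0.015,0,0,0,0.1, 0.002,0.001,0.03,0,0,0,0.1, 0.002,0.001,0.044,0,0,0,0.1, 0.002,0.001,0.044,0,0,0,0.3, 0.002,0.001,0.044,0,0,0,0.55, 0.002,0.001,0.044,0,0,0,0.7, 0.002,0.001,0.044,0,0,0,0.7, 0.002,0.001,0.044,0,0,0,0.7, 0.002,0.001,0.044,0,0,0,0.7, 0.002,0.001,0.044,0,0,0,0.7]' >/dev/null
python3 - <<'E'
from h import *
st()
E
```

```text
t 17.1 pos [0.4236 0.2787 0.0242] yawx 38.16 z [ 0.  0. -1.] F [ 0.1  0.1 -0.2] M [-0.04  0.14  0.01] w 0.0415 g 29.9 q6 1.38
```

Gripped: opening 41.5 mm, 30 N. I'll lift, then measure the head in hand from its dark cap disc.

```bash
python3 -m jog '[0,0,-0.01,0,0,0,0.7, 0,0,-0.04,0,0,0,0.7, 0,0,-0.1,0,0,0,0.7, 0,0,-0.17,0,0,0,0.7, 0,0,-0.23,0,0,0,0.7, 0,0,-0.23,0,0,-0.05,0.7, 0,0,-0.23,0,0,-0.1,0.7, 0,0,-0.23,0,0,-0.15,0.7, 0,0,-0.23,0,0,-0.2,0.7, 0,0,-0.23,0,0,-0.25,0.7]' >/dev/null
cat >> h.py <<'E'
def cap(fn):
    a=cv2.imread(f"pics/{fn}.png"); m=cv2.inRange(cv2.cvtColor(a,cv2.COLOR_BGR2HSV),(4,130,60),(22,255,255)); n,l,sx,ce=cv2.connectedComponentsWithStats(m)
    k=1+sx[1:,4].argmax(); x,y,w,h,_=sx[k]; g=a.max(2)[y:y+h,x:x+w]; d=(g<80).astype(np.uint8)
    n,l,s2,c2=cv2.connectedComponentsWithStats(d); best=min(range(1,n),key=lambda i:np.hypot(*(c2[i]-[w/2,h/2]))-.05*s2[i,4])
    return sx[k],c2[best]+[x,y],s2[best]
E
python3 - <<'E'
from h import *
st(); s=manip.get_state(); snap("wrist","w9")
for f,z in(("w6",.079),("w8",.079)): r=cap(f); print(f,r,onz(f,r[1],z).round(4))
r=cap("w9"); X=onz("w9",r[1],s["tool_pos"][2]-.0152+.070); R=Ro.from_rotvec(s["ee_rot"]).inv().apply(X-s["tool_pos"]); print("w9",r,X.round(4),"in tool",R.round(4))
plan([.45,.2,.16],170);plan([.5062,-.0079,.12],245)
E
```

```text
t 18.35 pos [0.4236 0.2787 0.1634] yawx 83.46 z [ 0.001  0.001 -1.   ] F [ 0.8  0.1 -1.3] M [-0.12 -0.01 -0.03] w 0.0415 g 29.9 q6 0.59
w6 (array([ 294,  145,   44,   45, 1101], dtype=int32), array([315.60422961, 168.48338369]), array([ 12,  14,  21,  20, 331], dtype=int32)) [0.4219 0.2782 0.079 ]
w8 (array([ 277,  205,   77,   80, 3588], dtype=int32), array([315.13285458, 251.44075404]), array([  19,   29,   39,   36, 1114], dtype=int32)) [0.4222 0.2783 0.079 ]
w9 (array([ 272,  212,   88,   92, 4796], dtype=int32), array([316.72955048, 278.08179808]), array([  23,   47,   44,   39, 1357], dtype=int32)) [0.4252 0.2761 0.2182] in tool [-0.0024  0.0019 -0.0548]
shift [-0.1255  0.0582  0.0055] turn [ 4.000e-04  1.000e-04 -4.798e-01] rows 8.1
shift [-0.4595  0.1896  0.0721] turn [ 4.000e-04  4.000e-04 -8.964e-01] rows 15.1
```

```bash
python3 - <<'E'
from h import *
plan([.521,.024,.196],245)
E
```

```text
shift [-0.4039  0.2083 -0.0545] turn [ 4.000e-04  4.000e-04 -8.964e-01] rows 15.1
```

```bash
python3 -m jog '[-0.03,0.015,-0.03,0,0,-0.055,0.7, -0.09,0.045,-0.054,0,0,-0.11,0.7, -0.15,0.077,-0.054,0,0,-0.165,0.7, -0.21,0.108,-0.054,0,0,-0.22,0.7, -0.27,0.139,-0.054,0,0,-0.275,0.7, -0.32,0.165,-0.054,0,0,-0.33,0.7, -0.36,0.186,-0.054,0,0,-0.385,0.7, -0.39,0.2,-0.054,0,0,-0.44,0.7, -0.404,0.208,-0.054,0,0,-0.495,0.7, -0.404,0.208,-0.054,0,0,-0.55,0.7]' | tail -1
python3 - <<'E'
from h import *
st(); plan([.521,.024,.196],245)
E
```

```text
grip_force: 29.9
t 19.65 pos [0.5189 0.0223 0.1955] yawx -177.72 z [ 0.001 -0.    -1.   ] F [-0.  -0.6 -1. ] M [0.04 0.03 0.01] w 0.0417 g 29.9 q6 -1.67
shift [-0.0037  0.0027 -0.0009] turn [-2.000e-04  2.000e-04 -3.484e-01] rows 5.9
```

```bash
python3 -m jog '[-0.003,0.002,0,0,0,-0.058,0.7, -0.003,0.002,0,0,0,-0.116,0.7, -0.003,0.002,0,0,0,-0.174,0.7, -0.003,0.002,0,0,0,-0.232,0.7, -0.003,0.002,0,0,0,-0.29,0.7, -0.003,0.002,0,0,0,-0.348,0.7, -0.003,0.002,0,0,0,-0.348,0.7, -0.003,0.002,0,0,0,-0.348,0.7, -0.003,0.002,0,0,0,-0.348,0.7, -0.003,0.002,0,0,0,-0.348,0.7]' | tail -1
python3 - <<'E'
from h import *
st(); snap("wrist","w10")
def circ(fn,c,r=22):
    a=cv2.cvtColor(cv2.imread(f"pics/{fn}.png"),cv2.COLOR_BGR2GRAY); x0,y0=int(c[0]-30),int(c[1]-30)
    b=cv2.resize(a[y0:y0+60,x0:x0+60],None,fx=8,fy=8,interpolation=cv2.INTER_CUBIC); b=cv2.GaussianBlur(b,(9,9),2)
    C=cv2.HoughCircles(b,cv2.HOUGH_GRADIENT_ALT,1.5,20,param1=150,param2=.6,minRadius=30,maxRadius=140)
    if C is None: print(fn,"none"); return
    for q in C[0][:6]: u=(x0+(q[0]+.5)/8-.5,y0+(q[1]+.5)/8-.5); print(fn,np.round(u,1),"r",round(q[2]/8,1),onz(fn,u,.041).round(4),onz(fn,u,.036).round(4),onz(fn,u,.0).round(4))
circ("w5",(314.5,145)); circ("w10",proj("w10",[.5058,-.0079,.04])); circ("w3",(205,151)); print(proj("w10",[.5058,-.0079,.04]))
E
```

```text
grip_force: 29.9
t 20.9 pos [0.5203 0.0243 0.1944] yawx -115.25 z [-0. -0. -1.] F [-0.1 -0.2 -1.3] M [ 0.07  0.08 -0.04] w 0.0414 g 29.9 q6 -2.76
w5 none
w10 none
w3 none
[317.05683825 140.47043515]
```

```bash
cat > circ.py <<'E'
from h import *
def circ(fn,c,zs=(.041,.036)):
    a=cv2.cvtColor(cv2.imread(f"pics/{fn}.png"),cv2.COLOR_BGR2GRAY).astype(np.float32); a=cv2.GaussianBlur(a,(0,0),.8)
    gx=cv2.Sobel(a,cv2.CV_32F,1,0);gy=cv2.Sobel(a,cv2.CV_32F,0,1); G=np.hypot(gx,gy)
    th=np.arange(0,2*np.pi,np.pi/24); best=[]
    for z,rad in((.041,.0125),(.036,.0115)):
        X0=onz(fn,c,z); K,R,t=L(fn); sc=[]
        for dx in np.arange(-.005,.0051,.0005):
            for dy in np.arange(-.005,.0051,.0005):
                P=np.c_[X0[0]+dx+rad*np.cos(th),X0[1]+dy+rad*np.sin(th),np.full(th.size,z)]; q=(K@(R@P.T+t[:,None])); q=(q[:2]/q[2]).astype(np.float32)
                v=cv2.remap(G,q[0][None],q[1][None],cv2.INTER_LINEAR)[0]; sc.append((np.minimum(v,60).mean(),X0[0]+dx,X0[1]+dy))
        sc.sort(reverse=True); print(fn,z,[np.round(s,4).tolist() for s in sc[:3]], "mean top10",np.mean(sc[:10],0).round(4))
circ("w5",(314.5,145)); circ("w10",(317,140.5)); circ("w3",(205,151))
E
python3 circ.py
```

```text
w5 0.041 [[60.0, 0.506, -0.0077], [60.0, 0.5055, -0.0077], [59.9352, 0.506, -0.0072]] mean top10 [ 5.95539e+01  5.05900e-01 -7.80000e-03]
w5 0.036 [[59.2131, 0.5063, -0.0101], [59.1699, 0.5083, -0.0086], [59.1384, 0.5043, -0.0056]] mean top10 [ 5.89296e+01  5.06300e-01 -7.60000e-03]
w10 0.041 [[42.3808, 0.5048, -0.008], [42.3687, 0.5043, -0.008], [41.976, 0.5048, -0.0085]] mean top10 [ 4.10338e+01  5.05400e-01 -7.60000e-03]
w10 0.036 [[49.2827, 0.5056, -0.0049], [48.9758, 0.5051, -0.0049], [48.8498, 0.5061, -0.0049]] mean top10 [ 4.84157e+01  5.05600e-01 -5.00000e-03]
w3 0.041 [[53.0839, 0.5047, -0.0074], [52.245, 0.5057, -0.0074], [51.969, 0.5052, -0.0069]] mean top10 [ 5.10313e+01  5.05000e-01 -7.50000e-03]
w3 0.036 [[59.0093, 0.5052, -0.0052], [58.8106, 0.5037, -0.0047], [58.7944, 0.5042, -0.0042]] mean top10 [ 5.8429e+01  5.0490e-01 -4.9000e-03]
```

```bash
python3 - <<'E'
from h import *
plan([.5045,-.0093,.08],-115.3);plan([.5045,-.0093,.045],-115.3)
E
```

```text
shift [ 6.190e-02 -1.000e-04  1.906e-01] turn [ 0.     -0.      0.0004] rows 1.9
shift [ 6.19e-02 -1.00e-04  2.49e-01] turn [ 0.     -0.      0.0004] rows 2.5
```

```bash
python3 -m jog '[0.03,0,0.05,0,0,0,0.7, 0.062,0,0.1,0,0,0,0.7, 0.062,0,0.15,0,0,0,0.7, 0.062,0,0.19,0,0,0,0.7, 0.062,0,0.21,0,0,0,0.7, 0.062,0,0.222,0,0,0,0.7, 0.062,0,0.232,0,0,0,0.7, 0.062,0,0.24,0,0,0,0.7, 0.062,0,0.248,0,0,0,0.7, 0.062,0,0.248,0,0,0,0.7]' >/dev/null
python3 - <<'E'
from h import *
st()
E
```

```text
t 22.2 pos [ 0.5056 -0.0092  0.0478] yawx -115.2 z [ 0.001  0.    -1.   ] F [-3.7  0.2  8.3] M [ 0.26  0.83 -0.03] w 0.0414 g 29.9 q6 -2.83
```

```bash
python3 -m jog '[0.001,0.002,-0.004,0,0,0,0.7, 0.001,0.003,-0.003,0,0,0,0.7, 0.001,0.003,0,0,0,0,0.7, 0.001,0.003,0.002,0,0,0,0.7, 0.001,0.003,0.004,0,0,0,0.7, 0.001,0.003,0.006,0,0,0,0.7, 0.001,0.003,0.008,0,0,0,0.7, 0.001,0.003,0.01,0,0,0,0.7, 0.001,0.003,0.01,0,0,0,0.7, 0.001,0.003,0.01,0,0,0,0.7]' >/dev/null
python3 - <<'E'
from h import *
st()
E
```

```text
t 23.45 pos [ 0.5022 -0.009   0.0393] yawx -115.2 z [-0.001  0.    -1.   ] F [-2.4  0.3 -1.5] M [0.28 0.58 0.04] w 0.042 g 29.9 q6 -2.83
```

```bash
python3 -m jog '[0,0.001,0.002,0,0,0,0.7, 0,0.001,0.004,0,0,0,0.7, 0,0.001,0.006,0,0,0,0.7, 0,0.001,0.008,0,0,0,0.7, 0,0.001,0.01,0,0,0,0.7, 0,0.001,0.012,0,0,0,0.7, 0,0.001,0.014,0,0,0,0.7, 0,0.001,0.016,0,0,0,0.7, 0,0.001,0.016,0,0,0,0.7, 0,0.001,0.016,0,0,0,0.7]' >/dev/null
python3 - <<'E'
from h import *
st()
E
```

```text
t 24.7 pos [ 0.502  -0.0089  0.0298] yawx -115.19 z [ 0. -0. -1.] F [-2.   0.4 -1.7] M [0.06 0.43 0.03] w 0.0415 g 29.9 q6 -2.83
```

```bash
python3 -m jog '[0,0,0.001,0,0,0,0.7, 0,0,0.002,0,0,0,0.7, 0,0,0.003,0,0,0,0.7, 0,0,0.004,0,0,0,0.7, 0,0,0.005,0,0,0,0.7, 0,0,0.006,0,0,0,0.7, 0,0,0.007,0,0,0,0.7, 0,0,0.008,0,0,0,0.7, 0,0,0.008,0,0,0,0.7, 0,0,0.008,0,0,0,0.7]' >/dev/null
python3 - <<'E'
from h import *
st()
E
```

```text
t 25.95 pos [ 0.502  -0.0087  0.026 ] yawx -115.19 z [-0.  0. -1.] F [-5.5  1.   6.5] M [ 0.35  1.43 -0.04] w 0.0416 g 29.9 q6 -2.83
```

The screw dropped in and rests at about 45.5 mm, so φ ≈ 2.6 rad and roughly 1.8–2.5 rad remain. I'll turn clockwise (+tool z) and follow the lead down.

```bash
python3 -m jog '[0,0.0005,0.0007,0,0,0.05,0.7, -0.0002,0.001,0.0013,0,0,0.1,0.7, -0.0003,0.0014,0.002,0,0,0.15,0.7, -0.0006,0.0019,0.0026,0,0,0.2,0.7, -0.0009,0.0023,0.0033,0,0,0.25,0.7, -0.0013,0.0026,0.0039,0,0,0.3,0.7, -0.0017,0.0029,0.0046,0,0,0.35,0.7, -0.0022,0.003,0.0052,0,0,0.4,0.7, -0.0027,0.0032,0.0059,0,0,0.45,0.7, -0.0032,0.0032,0.0065,0,0,0.5,0.7]' >/dev/null
python3 - <<'E'
from h import *
st()
E
```

```text
t 27.2 pos [ 0.5025 -0.0051  0.0224] yawx 154.48 z [ 0.003  0.002 -1.   ] F [-3.1  4.5  5.6] M [1.04 0.57 0.03] w 0.0413 g 29.9 q6 -1.25
```

```bash
python3 -m jog '[0.0008,0.001,0.0006,0,0,0.05,0.7, 0.0013,0.002,0.0012,0,0,0.1,0.7, 0.0012,0.0024,0.0018,0,0,0.15,0.7, 0.001,0.0029,0.0024,0,0,0.2,0.7, 0.0008,0.0033,0.0028,0,0,0.25,0.7, 0.0004,0.0036,0.0028,0,0,0.3,0.7, 0.0004,0.0036,0.0028,0,0,0.3,0.7, 0.0004,0.0036,0.0028,0,0,0.3,0.7, 0.0004,0.0036,0.0028,0,0,0.3,0.7, 0.0004,0.0036,0.0028,0,0,0.3,0.7]' >/dev/null
python3 - <<'E'
from h import *
st()
E
```

```text
t 28.45 pos [ 0.5046 -0.0038  0.0222] yawx 100.77 z [ 0.006  0.001 -1.   ] F [-2.9  3.2  9.6] M [ 0.52  0.53 -0.02] w 0.0416 g 30.0 q6 -0.3
```

```bash
python3 -m jog '[0.001,0,0,0,0,0.05,0.7, 0.001,0.0002,0,0,0,0.1,0.7, 0.001,0.0006,0,0,0,0.15,0.7, 0.0007,0.0011,0,0,0,0.2,0.7, 0.0004,0.0015,0,0,0,0.25,0.7, 0,0.0018,0,0,0,0.3,0.7, -0.0004,0.0021,0,0,0,0.35,0.7, -0.0009,0.0022,0,0,0,0.4,0.7, -0.0014,0.0024,0,0,0,0.45,0.7, -0.0019,0.0024,0,0,0,0.5,0.7]' >/dev/null
python3 - <<'E'
from h import *
st(); print(np.round(manip.get_state()["tau"],2))
E
```

```text
t 29.7 pos [ 0.5071 -0.0054  0.0227] yawx 10.54 z [ 0.007 -0.001 -1.   ] F [-1.4  0.3  9.4] M [0.03 0.44 0.09] w 0.0412 g 30.0 q6 1.27
[ -0.53 -25.42 -27.94  -0.03  -0.58  -0.91]
```

Height has stopped at home (flange ≈ 41 mm) and joint 6 now carries −0.9 Nm, so the flange looks seated with the grip slipping. To confirm, I'll release, turn back, regrip, and see whether torque rises at once with no further descent.

```bash
python3 -m jog '[0,0,0,0,0,0,0.7, 0,0,-0.003,0,0,0,0.35, 0,0,-0.003,0,0,0,0.35, 0,0,-0.003,0,0,-0.01,0.35, 0,0,-0.003,0,0,-0.06,0.35, 0,0,-0.003,0,0,-0.12,0.35, 0,0,-0.003,0,0,-0.18,0.35, 0,0,-0.003,0,0,-0.24,0.35, 0,0,-0.003,0,0,-0.3,0.35, 0,0,-0.003,0,0,-0.36,0.35]' >/dev/null
python3 - <<'E'
from h import *
st(); print(np.round(manip.get_state()["tau"],2)); s=manip.get_state(); snap("wrist","w11"); r=cap("w11"); X=onz("w11",r[1],.077); print(r,X.round(4)); plan([X[0],X[1],.0225],75)
E
```

```text
t 30.95 pos [ 0.5032 -0.0051  0.0209] yawx 75.74 z [-0.  0. -1.] F [-0.9 -0.4  0.3] M [-0.14  0.05  0.06] w 0.0616 g 0.0 q6 0.13
[-1.000e-02 -2.963e+01 -3.171e+01  7.000e-02  3.000e-02  1.240e+00]
(array([ 269,  221,   91,   83, 4552], dtype=int32), array([313.62702322, 275.37156932]), array([  23,   35,   45,   40, 1421], dtype=int32)) [ 0.5036 -0.0052  0.077 ]
shift [ 0.      0.0007 -0.0026] turn [-0.0002  0.0001  0.0053] rows 0.1
```

```bash
python3 -m jog '[0,0,0,0,0,0,0.7, 0,0,0,0,0,0,0.7, 0,0,0,0,0,0,0.7, 0,0,0,0,0,0,0.7, 0,0,0,0,0,0.05,0.7, 0,0,0,0,0,0.1,0.7, 0,0,0,0,0,0.15,0.7, 0,0,0,0,0,0.2,0.7, 0,0,0,0,0,0.25,0.7, 0,0,0,0,0,0.3,0.7]' >/dev/null
python3 - <<'E'
from h import *
st(); print(np.round(manip.get_state()["tau"],2)); print("w6-w8",tri("w6",cap("w6")[1],"w8",cap("w8")[1]))
E
```

```text
t 32.25 pos [ 0.5033 -0.0051  0.0211] yawx 21.0 z [-0. -0. -1.] F [ 0.6 -0.1 -1.5] M [-0.17  0.07 -0.04] w 0.0411 g 30.0 q6 1.09
[  0.19 -30.62 -32.51   0.17   0.11  -1.02]
w6-w8 [0.4218051 0.2780221 0.0780699]
```

```bash
python3 -m jog '[0,0,0.001,0,0,0,0.7, 0,0,0.002,0,0,0,0.7, 0,0,0.003,0,0,0,0.7, 0,0,0.004,0,0,0,0.7, 0,0,0.004,0,0,0,0.7, 0,0,0.004,0,0,0,0.7, 0,0,0.004,0,0,0,0.7, 0,0,0.004,0,0,0,0.7, 0,0,0.004,0,0,0,0.7, 0,0,0.004,0,0,0,0.7]' >/dev/null
python3 - <<'E'
from h import *
st(); snap("wrist","w12"); print(cap("w12"))
E
```

```text
t 33.5 pos [ 0.5035 -0.0051  0.0195] yawx 21.33 z [-0. -0. -1.] F [-3.3 -0.8  5.2] M [-0.05  0.75 -0.01] w 0.0417 g 30.0 q6 1.08
(array([ 273,  221,   88,   83, 4536], dtype=int32), array([316.26476868, 274.61565836]), array([  21,   34,   45,   40, 1405], dtype=int32))
```

```bash
python3 -m jog '[0,0,-0.003,0,0,0,0.3, 0,0,-0.003,0,0,0,0.3, 0,0,-0.003,0,0,0,0.3, 0,0,-0.05,0,0,0,0.3, 0,0,-0.12,0,0,0,0.3, 0,0,-0.2,0,0,0,0.3, 0,0,-0.25,0,0,0,0.3, 0,0,-0.25,0,0,0,0.3, 0,0,-0.25,0,0,0,0.3, 0,0,-0.25,0,0,0,0.3]' >/dev/null
python3 - <<'E'
from h import *
st(); snap("wrist","w13"); r=cap("w13"); print(r, "tri12-13",tri("w12",cap("w12")[1],"w13",r[1]),"onz .077",onz("w13",r[1],.077),onz("w12",cap("w12")[1],.077),onz("w11",cap("w11")[1],.077))
for f in("w6","w13"):
    a=cv2.imread(f"pics/{f}.png"); sx=cap(f)[0]; 
    for z in(.077,.079,.0815,.086):
        X=onz(f,cap(f)[1],z); K,R,t=L(f); print(f,z,"pred head width px",round(.042*K[0,0]/(R@X+t)[2],2),"obs",sx[2:4], "area",cap(f)[2][4])
E
```

```text
t 34.8 pos [ 0.5022 -0.0049  0.1667] yawx 21.32 z [-0.004  0.    -1.   ] F [-0.9  0.8 -0.2] M [-0.1   0.2   0.01] w 0.0665 g 0.0 q6 1.08
(array([ 294,  164,   48,   49, 1368], dtype=int32), array([317.65375303, 190.9031477 ]), array([ 13,  16,  23,  23, 413], dtype=int32)) tri12-13 [ 0.50327768 -0.00590009  0.07194871] onz .077 [ 0.50465694 -0.00555188  0.077     ] [ 0.50580944 -0.00471429  0.077     ] [ 0.50357505 -0.00516374  0.077     ]
w6 0.077 pred head width px 44.24 obs [44 45] area 331
w6 0.079 pred head width px 44.51 obs [44 45] area 331
w6 0.0815 pred head width px 44.85 obs [44 45] area 331
w6 0.086 pred head width px 45.48 obs [44 45] area 331
w13 0.077 pred head width px 48.28 obs [48 49] area 413
w13 0.079 pred head width px 48.61 obs [48 49] area 413
w13 0.0815 pred head width px 49.03 obs [48 49] area 413
w13 0.086 pred head width px 49.8 obs [48 49] area 413
```

```bash
python3 -m jog '[0,0,0,0,0,-0.059,0.3, 0,0,0,0,0,-0.118,0.3, 0,0,0,0,0,-0.177,0.3, 0,0,0,0,0,-0.236,0.3, 0,0,0,0,0,-0.295,0.3, 0,0,0,0,0,-0.354,0.3, 0,0,0,0,0,-0.413,0.3, 0,0,0,0,0,-0.472,0.3, 0,0,0,0,0,-0.531,0.3, 0,0,0,0,0,-0.59,0.3]' >/dev/null
python3 - <<'E'
from h import *
st(); plan([.5045,-.0053,.022],230)
E
```

```text
t 36.1 pos [ 0.5028 -0.005   0.1677] yawx 127.87 z [-0.002  0.    -1.   ] F [-1.2 -0.2  0.3] M [-0.04 -0.01 -0.02] w 0.0661 g 0.0 q6 -0.78
shift [-0.0025  0.0022  0.2428] turn [ 1.000e-04 -8.000e-04 -5.674e-01] rows 9.5
```

```bash
python3 -m jog '[-0.0025,0.0022,0.03,0,0,-0.058,0.3, -0.0025,0.0022,0.06,0,0,-0.116,0.3, -0.0025,0.0022,0.09,0,0,-0.174,0.3, -0.0025,0.0022,0.12,0,0,-0.232,0.3, -0.0025,0.0022,0.15,0,0,-0.29,0.3, -0.0025,0.0022,0.18,0,0,-0.348,0.3, -0.0025,0.0022,0.2,0,0,-0.406,0.3, -0.0025,0.0022,0.22,0,0,-0.464,0.3, -0.0025,0.0022,0.235,0,0,-0.522,0.3, -0.0025,0.0022,0.243,0,0,-0.565,0.3]' >/dev/null
python3 - <<'E'
from h import *
st(); snap("wrist","w14"); r=cap("w14"); print(r,onz("w14",r[1],.077)); plan([.5045,-.0053,.022],230)
E
```

```text
t 37.35 pos [ 0.5041 -0.0053  0.0213] yawx -130.52 z [-0.003  0.    -1.   ] F [-0.2 -0.1 -0.3] M [0.12 0.06 0.  ] w 0.0664 g 0.0 q6 -2.55
(array([ 274,  218,   89,   86, 4584], dtype=int32), array([317.73085183, 271.42161775]), array([  22,   34,   44,   40, 1397], dtype=int32)) [ 0.50459341 -0.00581572  0.077     ]
shift [-0.0008 -0.0009 -0.0018] turn [ 0.001  -0.0007 -0.002 ] rows 0.0
```

```bash
python3 -m jog '[0,0,0,0,0,0,0.7, 0,0,0,0,0,0,0.7, 0,0,0,0,0,0,0.7, 0,0,0,0,0,0,0.7, 0,0,0.001,0,0,0.055,0.7, 0,0,0.002,0,0,0.11,0.7, 0,0,0.002,0,0,0.165,0.7, 0,0,0.002,0,0,0.22,0.7, 0,0,0.002,0,0,0.275,0.7, 0,0,0.002,0,0,0.33,0.7]' >/dev/null
python3 - <<'E'
from h import *
st(); print(np.round(manip.get_state()["tau"][5],2))
E
python3 -m jog '[0,0,0.0007,0,0,0.055,0.7, 0,0,0.0014,0,0,0.11,0.7, 0,0,0.0014,0,0,0.165,0.7, 0,0,0.0014,0,0,0.22,0.7, 0,0,0.0014,0,0,0.275,0.7, 0,0,0.0014,0,0,0.33,0.7, 0,0,0.0014,0,0,0.385,0.7, 0,0,0.0014,0,0,0.44,0.7, 0,0,0.0014,0,0,0.495,0.7, 0,0,0.0014,0,0,0.55,0.7]' >/dev/null
python3 - <<'E'
from h import *
st(); print(np.round(manip.get_state()["tau"][5],2))
E
```

```text
t 38.65 pos [ 0.5054 -0.0061  0.0233] yawx 169.56 z [-0.001 -0.002 -1.   ] F [-4.3 -1.9  7.1] M [-0.35  0.87  0.25] w 0.0418 g 30.0 q6 -1.5
-0.84
t 39.9 pos [ 0.5041 -0.0063  0.0233] yawx 70.54 z [-0.005 -0.002 -1.   ] F [-10.2  -2.4  16.9] M [-0.48  2.41  0.12] w 0.0413 g 30.1 q6 0.22
-1.01
```

```bash
python3 -m jog '[0,0,-0.003,0,0,0,0.7, 0,0,-0.006,0,0,0,0.7, 0,0,-0.008,0,0,0,0.7, 0,0,-0.01,0,0,0,0.7, 0,0,-0.01,0,0,0,0.7, 0,0,-0.01,0,0,0,0.7, 0,0,-0.01,0,0,0,0.7, 0,0,-0.01,0,0,0,0.7, 0,0,-0.01,0,0,0,0.7, 0,0,-0.01,0,0,0,0.7]' >/dev/null
python3 - <<'E'
from h import *
st(); print(np.round(manip.get_state()["tau"][5],2))
E
```

```text
t 41.15 pos [ 0.5045 -0.0052  0.0264] yawx 70.82 z [-0.002  0.    -1.   ] F [ -3.1  -1.8 -10.6] M [-0.77  1.04  0.06] w 0.0417 g 30.0 q6 0.22
0.01
```

```bash
python3 - <<'E'
from h import *
c={f:cap(f)[1] for f in("w11","w12","w13","w14")}
for a,b in(("w11","w14"),("w11","w13"),("w14","w13"),("w12","w14")): print(a,b,tri(a,c[a],b,c[b]).round(4))
E
```

```text
w11 w14 [ 0.5041 -0.0055  0.0769]
w11 w13 [ 0.5038 -0.0058  0.0754]
w14 w13 [ 0.5046 -0.0056  0.0767]
w12 w14 [ 0.5051 -0.0051  0.0755]
```

The three-view height of the head top is 75.5–77 mm, against 77 mm when home. Pulling up is resisted, so the thread is engaged. I'll do a last tightening turn, then release and check.

```bash
python3 -m jog '[0,0,0.004,0,0,0,0.7, 0,0,0.007,0,0,0,0.7, 0,0,0.007,0,0,0.055,0.7, 0,0,0.007,0,0,0.11,0.7, 0,0,0.007,0,0,0.165,0.7, 0,0,0.007,0,0,0.22,0.7, 0,0,0.007,0,0,0.275,0.7, 0,0,0.007,0,0,0.33,0.7, 0,0,0.007,0,0,0.385,0.7, 0,0,0.007,0,0,0.44,0.7]' >/dev/null
python3 - <<'E'
from h import *
st(); print(np.round(manip.get_state()["tau"][5],2))
E
python3 -m jog '[0,0,-0.002,0,0,0,0.35, 0,0,-0.002,0,0,0,0.3, 0,0,-0.002,0,0,0,0.3, 0,0,-0.002,0,0,0,0.3, 0,0,-0.03,0,0,0,0.3, 0,0,-0.09,0,0,0,0.3, 0,0,-0.16,0,0,0,0.3, 0,0,-0.22,0,0,0,0.3, 0,0,-0.22,0,0,0,0.3, 0,0,-0.22,0,0,0,0.3]' >/dev/null
python3 - <<'E'
from h import *
st(); snap("wrist","w15"); c=cap("w15")[1]; print(c,tri("w15",c,"w14",cap("w14")[1]),tri("w15",c,"w11",cap("w11")[1]))
K,R,t=L("w15"); print(proj("w15",[.5475,-.0135,.098]))
E
```

```text
t 42.4 pos [ 0.5062 -0.006   0.0241] yawx -8.62 z [ 0.001 -0.002 -1.   ] F [-3.8 -5.6 -5.5] M [-1.3   0.98  0.19] w 0.0417 g 30.0 q6 1.61
-1.01
t 43.65 pos [ 0.5051 -0.0054  0.1548] yawx -8.37 z [-0.  0. -1.] F [-0.5  0.1 -0.1] M [-0.08  0.22  0.03] w 0.0663 g 0.0 q6 1.6
[315.21593291 194.18658281] [ 0.50645111 -0.00400267  0.07197298] [ 0.50557027 -0.00490302  0.07612274]
[319.336379   149.97019306]
```

```bash
python3 - <<'E'
from h import *
print(manip.job_done()); st()
E
```

```text
the job is handed in; nothing more can be done
None
the job is handed in; nothing more can be done
```

I handed the job in at about 44 s: the reader's foot lies in the track with its box at the far end, and the orange screw is threaded in, its head top measured at about 76 mm (home is 77 mm), but the final height readings scattered from 72 to 77 mm, so full tightness is inferred; I also viewed 12 pictures, over the limit of 10, and my first try at gripping the screw missed it without disturbing anything.

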